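# Put the hardware jars back in the rack by size

### The arm

A 6-joint arm with a two-finger parallel gripper is mounted at the origin on the work surface. World frame = base frame: x ahead of the robot, y to its left, z up, the work surface at z = 0. Lengths are in mm, angles in rad, forces in N, time in s.
With the tool pointing down it reaches from about 275 to 825 mm from the base axis. Payload 5.2 kg.
Tool frame: the origin (TCP) lies at the very end of the fingers, on their centre line; the grasp point (between the pads) lies 19 mm behind it; z points along the fingers, y is the line along which they close (so a half turn about z gives the same grasp; the last joint's range is limited). The gripper opens to 93 mm and grips with 3 to 60 N. Pads are 15 mm wide; open, the fingers measure 128 mm over their backs; the gripper's body (75 mm by 188 mm) begins 65 mm behind the grasp point.
Start: joints at [-1.356, 0.259, 1.535, -0, 1.348, -0.203], TCP at [223.183, -502.687, 218.653] pointing down, gripper open.
Joint ranges: [-3.14, 3.14], [-0.91, 2.08], [0.19, 2.58], [-1.22, 4.36], [0.22, 2.71], [-3.12, 3.12]. Speed limits (rad/s): [2.57, 2.57, 3.14, 3.14, 3.14, 3.14].

### API

Orientations are given as [roll, pitch, yaw] about the fixed x, y, z axes, in that order (R = Rz(yaw) Ry(pitch) Rx(roll)).
In Python, from bench import robot gives the robot as it stands. The module is installed in compiled form; this text tells all that it offers. Calls block until the motion is done:
- robot.move_ptp(position, orientation): joint-space move of the TCP to a pose.
- robot.move_linear(position, ori=None, speed=150, f_stop=None): straight line of the TCP; ori=None keeps the orientation; speed is the mean speed in mm/s. With f_stop (N) it stops when the force on the tool has changed by that much, and returns True; else False.
- robot.move_j(angles): joint-space move.
- robot.move_gripper(opening): opening from 0.0 (shut) to 1.0 (fully open); the grip force is fixed at half the most; returns when the fingers have stopped.
- robot.sleep(seconds).
- robot.inverse_kinematics(position, orientation): joint angles nearest the present ones, or None.
- robot.get_image(name): name is "side" or "top" or "wrist"; returns a dict with "img" (400x640x3 uint8, blue, green, red), "fovy" (degrees; the focal length in pixels is half the picture's height over the tangent of half this angle, whatever the lens; pixels are square), "cx", "cy" (the principal point, pixels), "eye" and "orientation" of the camera in the world. Camera axes: x right, y down, z forward; pixel columns grow to the right and rows downward; lengths in mm; the calibration is good to about 2 mm. A picture is of the moment at which its call begins. There is no depth.
A pose or a line that the arm cannot do raises robot.MotionError and nothing moves.
- robot.hand_in(): hands the job in; it is judged then, once.
Readings, each from a call of its own:
- robot.current_t(): time.
- robot.current_qpos(): joint angles.
- robot.current_joint_vel(): joint speeds.
- robot.current_joint_efforts(): joint torques, N m.
- robot.current_tcp_pos(): TCP position.
- robot.current_eef_rot(): TCP orientation.
- robot.current_contact_force(): force on the tool from outside, world axes, zero at the start.
- robot.current_ft_torque(): the same for the moment, N m.
- robot.current_gripper_width(): opening from 0.0 (shut) to 1.0 (fully open).
- robot.current_finger_force(): force on a finger pad.
Only numpy, scipy, OpenCV 4.12 (cv2) and the standard library are available. Lean on these libraries where they do the work, as an engineer would, in place of code of your own. Each camera call takes 0.05 s, during which the arm holds its last target. There are 200 camera calls.

### The job

Put the four red-lidded hardware jars back in the jar rack, one standing upright in each round blue holder and in order of size: the smallest in the end holder nearest the compressor, the largest in the end holder farthest from it. Set each jar down gently in its holder, without dropping it or tipping any over, and leave the compressor and the blue oil bottle where they stand.

Things in the scene. Friction and masses are not known exactly. Their poses are not given: they have to be found in the camera images.
- jar_small: straight-sided clear jar, 42 mm across and 58 mm tall, closed with a red lid of the same diameter, part-filled with brass-coloured screws, about 0.12 kg (may vary by 25 %); stands on the bench top. Origin: centre of its underside, z up. Smooth and round, grip anywhere along the side.
- jar_medium: straight-sided clear jar, 50 mm across and 74 mm tall, closed with a red lid of the same diameter, part-filled with bright steel nuts, about 0.19 kg (may vary by 25 %); stands on the bench top. Origin: centre of its underside, z up. Smooth and round, grip anywhere along the side.
- jar_large: straight-sided clear jar, 57 mm across and 92 mm tall, closed with a red lid of the same diameter, part-filled with copper-coloured washers, about 0.29 kg (may vary by 25 %); stands on the bench top. Origin: centre of its underside, z up. Smooth and round, grip anywhere along the side.
- jar_largest: straight-sided clear jar, 64 mm across and 112 mm tall, closed with a red lid of the same diameter, part-filled with dark steel bolts, about 0.42 kg (may vary by 25 %); stands on the bench top. Origin: centre of its underside, z up. Smooth and round, grip anywhere along the side.
- holder_1: round open cup of blue plastic fixed on the low aluminium rack tray (100 x 420 mm, edges 14 mm high); 92 mm across outside, 84 mm clear inside at the floor, rim 15 mm above its underside, floor 3 mm thick. Origin: centre of its underside, 8 mm above the bench; z up, y along the row. Four alike in a straight row, about 100 mm apart; this is the end one at the row's +y end (robot's left).
- holder_2: round open cup of blue plastic fixed on the low aluminium rack tray (100 x 420 mm, edges 14 mm high); 92 mm across outside, 84 mm clear inside at the floor, rim 15 mm above its underside, floor 3 mm thick. Origin: centre of its underside, 8 mm above the bench; z up, y along the row. Four alike in a straight row, about 100 mm apart; this is next to holder_1.
- holder_3: round open cup of blue plastic fixed on the low aluminium rack tray (100 x 420 mm, edges 14 mm high); 92 mm across outside, 84 mm clear inside at the floor, rim 15 mm above its underside, floor 3 mm thick. Origin: centre of its underside, 8 mm above the bench; z up, y along the row. Four alike in a straight row, about 100 mm apart; this is next to holder_4.
- holder_4: round open cup of blue plastic fixed on the low aluminium rack tray (100 x 420 mm, edges 14 mm high); 92 mm across outside, 84 mm clear inside at the floor, rim 15 mm above its underside, floor 3 mm thick. Origin: centre of its underside, 8 mm above the bench; z up, y along the row. Four alike in a straight row, about 100 mm apart; this is the end one at the row's -y end (robot's right).
- compressor: grey metal car air-conditioning compressor standing upright beside one end of the rack row, 208 mm tall, body 108 mm across, with a grooved bright pulley 120 mm across on top and lugs reaching 73 mm from its axis; 5 kg, loose. Origin: centre of its underside. It stands beyond the row's left or right end.
- oil_bottle: blue bottle with a white label and black cap, 64 mm across, 190 mm tall, about 0.5 kg, loose; stands beyond the other end of the row. Origin: centre of its underside.

How it is judged (in metres and radians):
At the end, for the whole second after the job is handed in: Each jar upright (0.08 rad) on the floor (4 mm) of its own holder, within 24 mm of its centre, by size from the smallest in the end holder nearest the compressor to the largest in the farthest; all released, at rest; compressor and oil bottle upright within 20 mm of their start (((y of compressor in the frame of holder_1 above 0 m and horizontal distance between jar_small and holder_1 below 0.024 m and z of jar_small in the frame of holder_1 between -0.001 and 0.007 m and horizontal distance between jar_medium and holder_2 below 0.024 m and z of jar_medium in the frame of holder_2 between -0.001 and 0.007 m and horizontal distance between jar_large and holder_3 below 0.024 m and z of jar_large in the frame of holder_3 between -0.001 and 0.007 m and horizontal distance between jar_largest and holder_4 below 0.024 m and z of jar_largest in the frame of holder_4 between -0.001 and 0.007 m) or (y of compressor in the frame of holder_1 below 0 m and horizontal distance between jar_small and holder_4 below 0.024 m and z of jar_small in the frame of holder_4 between -0.001 and 0.007 m and horizontal distance between jar_medium and holder_3 below 0.024 m and z of jar_medium in the frame of holder_3 between -0.001 and 0.007 m and horizontal distance between jar_large and holder_2 below 0.024 m and z of jar_large in the frame of holder_2 between -0.001 and 0.007 m and horizontal distance between jar_largest and holder_1 below 0.024 m and z of jar_largest in the frame of holder_1 between -0.001 and 0.007 m)) and angle between each of jar_small, jar_medium, jar_large, jar_largest's own z axis and vertical below 0.08 rad and linear speed of each of jar_small, jar_medium, jar_large, jar_largest below 0.02 m/s and distance of each of compressor, oil_bottle from where it was at the start of the episode below 0.02 m and angle between each of compressor, oil_bottle's own z axis and vertical below 0.1 rad); the robot touches nothing.
It fails at once if a jar is tipped over (angle between any of jar_small, jar_medium, jar_large, jar_largest's own z axis and vertical above 0.6 rad).
It fails at once if a jar is dropped or thrown (loose and moving over 0.5 m/s: a free fall of some 13 mm) ((linear speed of jar_small above 0.5 m/s and not (contact force between jar_small and the fingers above 0.05 N)) or (linear speed of jar_medium above 0.5 m/s and not (contact force between jar_medium and the fingers above 0.05 N)) or (linear speed of jar_large above 0.5 m/s and not (contact force between jar_large and the fingers above 0.05 N)) or (linear speed of jar_largest above 0.5 m/s and not (contact force between jar_largest and the fingers above 0.05 N))).
It fails at once if the compressor or the oil bottle is pushed from its place (over 20 mm) or tipped (distance of any of compressor, oil_bottle from where it was at the start of the episode above 0.02 m or angle between any of compressor, oil_bottle's own z axis and vertical above 0.2 rad).
It also fails if it takes over 109 s, if anything falls off the work surface, if the arm or the gripper's body presses on something with over 40 N, if the wrist force passes 120 N, or if a joint passes its speed limit or range.

## Working session

There is one attempt and no reset: what is moved stays moved. The work goes in short steps, each a Python script; the robot and the scene stay as the last script left them, time stands still between calls to the robot, and variables do not carry over. Pictures are saved under pics/ and viewed, at most 14 in all, crops included, and the job is handed in when it is done.

```bash
mkdir -p pics; python3 - <<'E'
from bench import robot
import cv2
for n in("top","side"):
    d=robot.get_image(n); cv2.imwrite(f"pics/{n}0.png",d["img"])
    print(n,{k:v for k,v in d.items() if k!="img"})
print(robot.current_t(),robot.current_eef_rot())
E
```

```text
top {'fovy': 51.20226967541699, 'cx': 322.98843093146945, 'cy': 198.14989341167046, 'eye': array([ 449.5437312 ,   19.91872331, 1080.6599927 ]), 'orientation': array([-3.06378534, -0.0108186 , -1.55872605])}
side {'fovy': 53.74558618868667, 'cx': 316.5432209554534, 'cy': 201.3444288956965, 'eye': array([180.72150342, 961.10962139, 786.08146979]), 'orientation': array([-2.19147124, -0.00727916, -2.7747951 ])}
0.1 [-3.14005912e+00 -3.39314300e-04  4.17820483e-01]
```

View pics/top0.png

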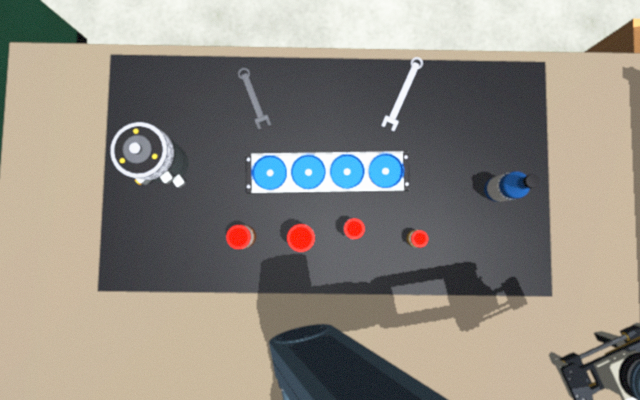

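View pics/side0.png

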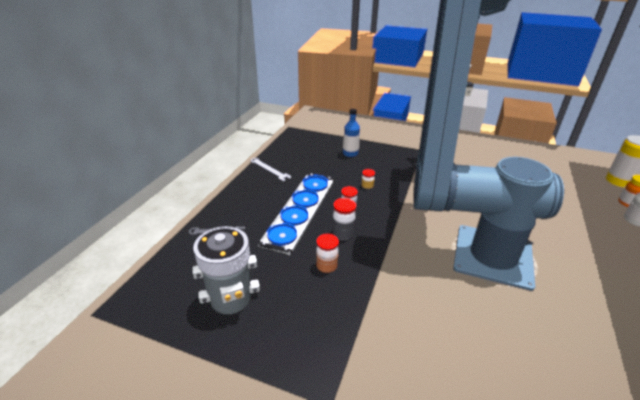

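The compressor is at image left, about (140,150), which is +y, so the small jar goes in holder_1. The lids are at about (239,237), (301,238), (354,229) and (419,239). The holders are at (269,173) to (385,171), and the bottle is at the right, about (510,185).

```bash
cat >h.py <<'E'
import numpy as np,cv2
from scipy.spatial.transform import Rotation as R
def ray(d,uv):
    f=200/np.tan(np.radians(d["fovy"])/2)
    v=np.c_[(np.atleast_2d(uv)-[d["cx"],d["cy"]])/f,np.ones(len(np.atleast_2d(uv)))]
    return R.from_euler("xyz",d["orientation"]).apply(v)
def onz(d,uv,z):
    r=ray(d,uv); return d["eye"]+r*((z-d["eye"][2])/r[:,2])[:,None]
def proj(d,p):
    f=200/np.tan(np.radians(d["fovy"])/2)
    c=R.from_euler("xyz",d["orientation"]).inv().apply(np.atleast_2d(p)-d["eye"])
    return f*c[:,:2]/c[:,2:]+[d["cx"],d["cy"]]
def blobs(img,col,amin=40):
    h=cv2.cvtColor(img,cv2.COLOR_BGR2HSV)
    if col=="red": m=cv2.inRange(h,(0,180,120),(6,255,255))|cv2.inRange(h,(174,180,120),(180,255,255))
    else: m=cv2.inRange(h,(98,150,120),(115,255,255))
    cs,_=cv2.findContours(m,cv2.RETR_EXTERNAL,cv2.CHAIN_APPROX_NONE)
    return [c for c in cs if cv2.contourArea(c)>amin]
E
python3 - <<'E'
from h import *; from bench import robot
for n in("top","side"):
    d=robot.get_image(n)
    for col in("red","blue"):
        for c in blobs(d["img"],col):
            (u,v),s,a=cv2.fitEllipse(c)
            print(n,col,np.round([u,v,*s],1),{z:np.round(onz(d,[u,v],z)[0,:2],1).tolist() for z in ((58,74,92,112) if col=="red" else (23,))})
E
```

```text
top red [419.3 237.7  13.1  14.6] {58: [435.3, -227.0], 74: [435.6, -223.1], 92: [435.8, -218.8], 112: [436.1, -214.0]}
top red [237.7 236.4  22.4  23.2] {58: [433.3, 216.4], 74: [433.6, 213.3], 92: [433.8, 209.9], 112: [434.2, 206.0]}
top red [299.5 237.   24.5  25.3] {58: [433.5, 66.0], 74: [433.8, 65.3], 92: [434.1, 64.5], 112: [434.4, 63.6]}
top red [353.8 227.8  16.6  17. ] {58: [457.6, -66.4], 74: [457.5, -65.1], 92: [457.3, -63.6], 112: [457.2, -61.9]}
top blue [515.7 184.8  23.5  25.2] {23: [572.8, -483.7]}
top blue [268.8 172.   32.5  33.6] {23: [597.1, 148.4]}
top blue [346.7 170.8  32.5  32.8] {23: [602.9, -50.3]}
top blue [307.9 171.4  32.5  32.8] {23: [600.2, 48.9]}
top blue [385.8 170.2  32.3  34. ] {23: [605.9, -150.3]}
side red [327.3 241.1  15.3  21.4] {58: [445.1, 174.9], 74: [439.3, 192.2], 92: [432.8, 211.6], 112: [425.5, 233.2]}
side red [344.  205.3  13.5  22. ] {58: [453.4, -3.0], 74: [447.4, 18.2], 92: [440.6, 42.0], 112: [433.2, 68.5]}
side red [349.  191.1   9.8  15.7] {58: [462.5, -85.1], 74: [456.3, -62.1], 92: [449.4, -36.3], 112: [441.6, -7.5]}
side red [368.4 172.1   6.5  12.2] {58: [433.9, -225.7], 74: [428.3, -199.6], 92: [422.1, -170.2], 112: [415.1, -137.6]}
side blue [295.7 211.4  24.3  92.6] {23: [600.5, 39.2]}
side blue [352.1 126.1  11.3  17.3] {23: [618.7, -645.0]}
side blue [392.1 106.   24.7  34.9] {23: [500.4, -949.0]}
side blue [399.   44.7  40.5  53.3] {23: [708.0, -2154.4]}
side blue [553.3  47.5  74.   91.1] {23: [-372.7, -2521.5]}
```

```bash
cat >job.py <<'E'
from h import *; from bench import robot
J=dict(small=(435,-226.5,42,58,38),medium=(457.3,-64.5,50,74,44),large=(433.5,210.5,57,92,50),largest=(434.2,64.5,64,112,58))
H=dict(small=(597.1,148.4),medium=(600.2,48.9),large=(602.9,-50.3),largest=(605.9,-150.3))
ZS=215
def go(n,yaw):
    x,y,D,h,g=J[n]; hx,hy=H[n]; o=[np.pi,0,yaw]; zt=g-19
    robot.move_ptp([x,y,ZS],o)
    robot.move_linear([x,y,zt],speed=150); robot.move_gripper(0.0)
    w=robot.current_gripper_width()*93
    print(n,"width",round(w,1),"force",robot.current_finger_force())
    if abs(w-D)>5: print("BAD GRASP"); return
    robot.move_linear([x,y,zt+20],speed=60); robot.move_linear([x,y,ZS],speed=180)
    robot.move_linear([hx,hy,ZS],speed=200)
    print("carried width",round(robot.current_gripper_width()*93,1))
    robot.move_linear([hx,hy,zt+11+10],speed=130); robot.sleep(.3)
    s=robot.move_linear([hx,hy,zt+11-3],speed=15,f_stop=4)
    print("touch",s,"z over nominal",round(robot.current_tcp_pos()[2]-zt-11,2),robot.current_tcp_pos())
    robot.move_gripper(min(1,(D+24)/93)); robot.sleep(.2)
    robot.move_linear([hx,hy,ZS],speed=150); robot.move_gripper(1.0)
    print("t",round(robot.current_t(),1))
E
python3 - <<'E'
from job import *
for yaw in(np.pi/2,-np.pi/2):
    for n in J:
        for p in((*J[n][:2],ZS),(*J[n][:2],J[n][4]-19),(*H[n],ZS),(*H[n],J[n][4]-8)):
            q=robot.inverse_kinematics(p,[np.pi,0,yaw]); 
            if q is None or p[2]==ZS: print(yaw>0,n,None if q is None else np.round(q,2))
E
```

```text
True small [-0.71  0.15  1.68  0.    1.31 -0.71]
True small [ 0.06  0.38  1.38 -0.    1.39  0.06]
True medium [-0.38  0.1   1.74  0.    1.3  -0.38]
True medium [-0.1   0.35  1.41  0.    1.38 -0.1 ]
True large [ 0.22  0.14  1.7  -0.    1.31  0.22]
True large [-0.27  0.36  1.4   0.    1.38 -0.27]
True largest [-0.11  0.06  1.79  0.    1.3  -0.11]
True largest [-0.42  0.39  1.35  0.    1.4  -0.42]
False small [-0.71  0.15  1.68 -0.    1.31  2.43]
False small [ 0.06  0.38  1.38  0.    1.39 -3.08]
False medium [-0.38  0.1   1.74 -0.    1.3   2.76]
False medium [-0.1   0.35  1.41 -0.    1.38  3.04]
False large [ 0.22  0.14  1.7   0.    1.31 -2.92]
False large [-0.27  0.36  1.4  -0.    1.38  2.87]
False largest [-0.11  0.06  1.79 -0.    1.3   3.03]
False largest [-0.42  0.39  1.35 -0.    1.4   2.72]
```

```bash
python3 - <<'E'
from job import *
go("small",np.pi/2)
cv2.imwrite("pics/side1.png",robot.get_image("side")["img"])
d=robot.get_image("wrist"); cv2.imwrite("pics/wrist1.png",d["img"])
E
```

```text
small width 41.7 force 30.000118911266327
carried width 41.6
touch True z over nominal 0.01 [596.98231508 148.37473181  30.00899801]
t 12.9
```

View pics/wrist1.png

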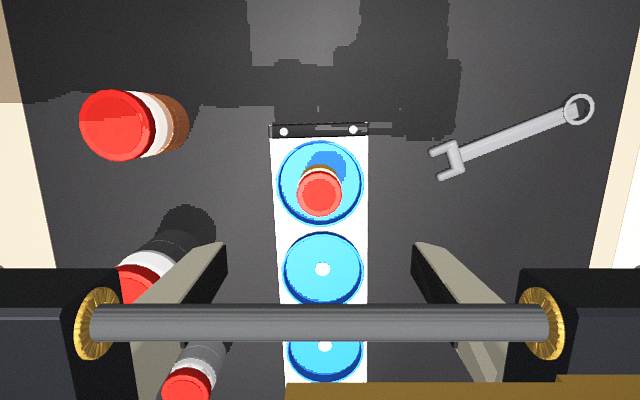

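```bash
python3 - <<'E'
from job import *
go("medium",np.pi/2)
E
```

```text
medium width 49.4 force 30.000255703926086
carried width 49.5
touch True z over nominal -0.02 [600.00429367  48.93286007  35.98093862]
t 24.0
```

The wrist view shows the small jar upright in the end holder, with its lid at (320,193) and the holder at (320,182). Next are the two bigger jars.

```bash
python3 - <<'E'
from job import *
go("large",np.pi/2)
go("largest",np.pi/2)
robot.move_ptp([350,-350,260],[np.pi,0,np.pi/2])
for n in("top","side"):
    d=robot.get_image(n); cv2.imwrite(f"pics/{n}9.png",d["img"])
    if n=="top":
        for c in blobs(d["img"],"red"):
            (u,v),s,a=cv2.fitEllipse(c)
            k=min(J,key=lambda k:np.hypot(*(onz(d,[u,v],11+J[k][3])[0,:2]-H[k])))
            print(k,np.round(s,1),np.round(onz(d,[u,v],11+J[k][3])[0,:2]-H[k],1))
print(robot.current_t())
E
```

```text
large width 56.4 force 29.99995529651642
carried width 56.7
touch True z over nominal 0.09 [602.74536821 -50.24835656  42.08762629]
t 35.1
largest width 63.4 force 30.000003576278687
carried width 63.6
touch True z over nominal 0.15 [ 605.71540667 -150.25271271   50.14848699]
t 45.6
small [13.6 14.4] [-1.1 -1.4]
medium [16.8 17.3] [-1.1 -0.6]
large [20.2 20.9] [-0.5 -0.7]
largest [24.4 25.8] [-0.8 -2.6]
46.9667
```

View pics/side9.png

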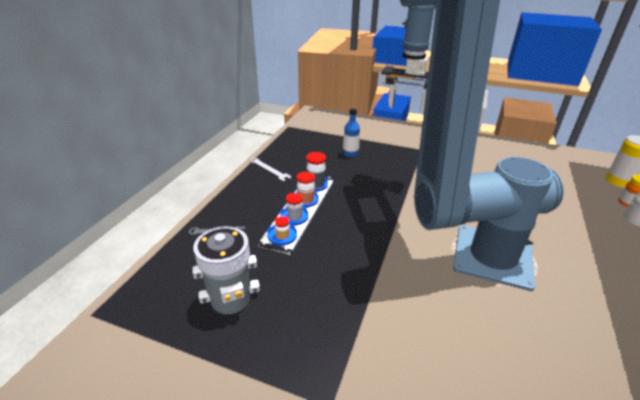

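All four jars stand upright in size order. The smallest, at (282,230), is next to the compressor and the largest, at (316,165), is by the bottle. The compressor and bottle are where they were.

```bash
python3 -c "
from bench import robot
print(robot.hand_in())"
```

```text
the job is handed in; nothing more can be done
None
```

I put all four jars upright in their holders in size order, smallest nearest the compressor, each within about 3 mm of its holder's centre by the top camera, and handed the job in at about 47 s; no verdict came back.

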